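# Dock the light meter in its sprung charging cradle

### The job

Put the orange hand-held light meter back in its blue charging cradle: screen up, its black toe tongue tucked under the cradle's toe lip and pushing the brass spring plunger back, its heel lowered and snapped under the heel catch, so that it lies flat and held fully home. Do not use brute force on the cradle, leave the bottle, the timer and the light sensor where they stand, and let go.

Things in the scene. Friction and masses are not known exactly. Their poses are not given: they have to be found in the camera images.
- meter: Loose light meter, 0.14-0.28 kg: orange, black face with green screen, white dome and keys. Starts flat, screen up. 160 long (x, toe at +x), 46 wide (y), 30 mm high. Origin: centre of underside. Body x -72 to +54 mm; the black tongue and ledge at the ends are flush with the underside. Grip it across its 46 mm width near x = 0 (ribs).
- meter_toe (a point): Tip of the meter's black toe tongue, at its lower edge (meter x = +80 mm). The tongue runs from x = +54 to +80 mm, 34 mm wide, 10 mm thick, brass contacts on top.
- meter_heel (a point): Rear end of the meter's black heel ledge, at its lower edge (meter x = -80 mm). The ledge is 8 mm long, 34 mm wide, 8 mm thick.
- cradle: Charging cradle: dark base plate fixed to the desk, 236 x 78 x 8 mm, origin on the desk under its centre, +x from heel to toe. On it a blue tray is clamped, shifted along x by -10 to +10 mm: this shift is not reported and must be felt or seen; pushing does not alter it. Tray floor 14 mm above the desk. Side cheeks 50 mm apart inside, at tray x -90 to -45 and +40 to +105 only.
- cradle_toe_end (a point): Toe end of the base plate's top (cradle x = +118 mm, not moved by the shift). Toe block, x from the tray's centre (cradle origin + shift), heights over the tray floor: lip edge x = +70, underside 17, top 23 mm; brass plunger face x = +77 at rest, 1.5 to 13.5 mm high. The meter enters tongue first under the lip, toe down by about 12 degrees, heel above the catch.
- cradle_heel_end (a point): Heel end of the base plate's top (cradle x = -118 mm). Heel, x from the tray's centre, heights over its floor: wall face x = -80, top 26 mm; grey catch on it overhangs to x = -75.5, underside 11, top 20 mm. Wall to resting plunger is 157 mm: the docked meter is centred on the tray. To pass the catch, a level meter must hold the plunger 7.5 mm in or more.
- plunger (a joint): Travel of the brass plunger into the toe block, m: 0 at rest, 0.013 at its stop, 0.003 with the meter docked. Spring: 4 N to start it, 9 N at 10 mm, 10.5 N at the stop; it pushes the released meter back towards the heel, under the catch.
- reagent_bottle: Amber bottle with a blue cap, 57 mm wide and 107 mm high, origin at the centre of its underside. Leave it standing.
- timer: White bench timer, 67 x 72 x 27 mm, origin at the centre of its underside. Leave it.
- light_sensor: White light sensor on a round foot 108 mm wide, 108 mm high, origin at the centre of its underside. Leave it.
Not all that is in view belongs to the job. Of the things that look like the meter, take the one that is farthest to the robot's right at the start.

How it is judged (in metres and radians):
At the end, for the whole second after the job is handed in: The meter lies flat (within 2 degrees) and screen up on the tray's floor (underside 11 to 16.5 mm above the desk), along the cradle (within 4.5 degrees, 5 mm sideways, centre within 15 mm of the cradle's origin), at rest, with the plunger 1.2 to 5.8 mm in, which means its heel is under the catch (value of joint plunger between 0.0012 and 0.0058 m and z of meter in the frame of cradle between 0.011 and 0.0165 m and x of meter in the frame of cradle between -0.015 and 0.015 m and y of meter in the frame of cradle between -0.005 and 0.005 m and angle between meter's own z axis and vertical below 0.035 rad and angle between the x axis of meter and the x axis of cradle, either way round below 0.08 rad and linear speed of meter below 0.01 m/s); the robot touches nothing.
It fails at once if the meter was forced into the cradle (over 60 N) (contact force between meter and cradle above 60 N).
It fails at once if the robot pushed the cradle hard (over 60 N) (contact force between the arm and cradle above 60 N).
It fails at once if the bottle was moved (distance of reagent_bottle from where it was at the start of the episode above 0.03 m or angle between reagent_bottle's own z axis and vertical above 0.5 rad).
It fails at once if the timer was moved (distance of timer from where it was at the start of the episode above 0.03 m).
It fails at once if the light sensor was moved (distance of light_sensor from where it was at the start of the episode above 0.03 m or angle between light_sensor's own z axis and vertical above 0.5 rad).
It also fails if it takes over 45 s, if anything falls off the work surface, if the arm or the gripper's body presses on something with over 40 N, if the wrist force passes 120 N, or if a joint passes its speed limit or range.

### The arm

A 6-joint arm with a two-finger parallel gripper is mounted at the origin on a cart in front of the work surface, level with it; the furniture and walls round the work are solid. World frame = base frame: x ahead of the robot, y to its left, z up, the work surface at z = 0. Lengths are in m, angles in degrees, forces in N, time in s.
With the tool pointing down it reaches from about 0.4 to 0.825 m from the base axis. Payload 7 kg.
Tool frame: the origin (TCP) lies midway between the tips of the shut fingers; the grasp point (between the pads) lies 19 mm behind it; z points along the fingers, y is the line along which they close (so a half turn about z gives the same grasp; the last joint's range is limited). The gripper opens to 88 mm and grips with 3 to 60 N. Pads are 19 mm wide; open, the fingers measure 130 mm over their backs; the gripper's body (78 mm by 193 mm) begins 47 mm behind the grasp point.
Start: joints at [91.163, 20.546, 0.682, 0, -70.136, -16.507], TCP at [0.179, 0.651, 0.227] pointing down, gripper open.
Joint ranges: [-176.03, 176.03], [-82.01, 121.73], [-58.28, 71.71], [-173.87, 95.51], [-174.79, -0.11], [-173.66, 173.66]. Speed limits (degrees/s): [136.94, 136.94, 172.46, 180, 180, 180].

### API

Orientations are given as [roll, pitch, yaw] about the fixed x, y, z axes, in that order (R = Rz(yaw) Ry(pitch) Rx(roll)).
In Python, from plant import ctrl gives the robot as it stands. The module is installed in compiled form; this text tells all that it offers.
- The arm moves only by the tool send_rows, never from a script. Its argument "plan" is a list that holds one entry, the list of rows, each a list of 6 numbers: the shift along the tool's x, y, z in cm, then the turn, a rotation vector about the tool's x, y, z in degrees. A call has 1 to 8 rows; each row is the pose to reach, as a shift and turn from the pose commanded when the call began, along the tool's axes at that moment; what a row does not reach only later rows make up. A row lasts 1/12 s, in which the tool goes at most 41.7 mm and 7.16 degrees, less where a joint would pass 70% of its speed; a pose out of reach is approached as far as the arm can. A call with a gripper value outside its range is refused whole. "fingers" is the opening, from 0 (shut) to 1 (fully open), set as the call begins (left out, the last holds). The fingers move at their own pace and stop on an object; the grip force is fixed at half the most. Time passes only in rows, so rows that repeat a pose let the fingers close. It gives the time, the measured TCP pose, the force, the opening and the grip force at its end, in the units of the state.
- ctrl.get_obs(): the state, without advancing time (a new reading comes with each control period).
- ctrl.snapshot(name): name is "scene" or "side" or "wrist"; returns a dict with "img" (420x560x3 uint8, red, green, blue), "K" (3x3 intrinsics, pixels), "k1" (the pictures are not rectified: a ray, as slopes to the right and down, at radius r is drawn at 1 + k1 r^2 times it, then the intrinsics apply), "pose" (4x4, takes a point from camera to world coordinates). Camera axes: x right, y down, z forward; pixel columns grow to the right and rows downward; lengths in m; the calibration is good to about 2 mm. A picture is of the moment at which its call begins. There is no depth.
- ctrl.close_job(): hands the job in; it is judged then, once.
The state is a dict: "clock": time; "joint_pos": joint angles; "qvel": joint speeds; "tau": joint torques, N m; "tool_pos": TCP position; "orientation": TCP orientation; "force": force on the tool from outside, world axes, zero at the start; "moment": the same for the moment, N m; "opening": finger opening in m; "gripper_force": force on a finger pad.
Only numpy, scipy, OpenCV 4.12 (cv2) and the standard library are available. Lean on these libraries where they do the work, as an engineer would, in place of code of your own. Each camera call takes 0.05 s, during which the arm holds its last target. There are 200 camera calls.

## Working session

There is one attempt and no reset: what is moved stays moved. The work goes in short steps, Python scripts to look and compute and a tool call to move; the robot and the scene stay as the last step left them, time stands still between calls to the robot, and variables do not carry over. Pictures are saved under pics/ and viewed, at most 10 in all, crops included, and the job is handed in when it is done.

Besides the shell and the picture viewer there is one more tool, called after "Request:" as name([rows], argument=value, ...), one row to a line, values as JSON. send_rows: Moves the arm, as the interface text tells. Its arguments: {"type":"object","properties":{"plan":{"type":"array","items":{"type":"array","items":{"type":"array","items":{"type":"number"}}}},"fingers":{"type":"number"}},"required":["plan"]}

```bash
mkdir -p pics; cat > h.py <<'E'
import numpy as np, cv2, pickle
from plant import ctrl
def shot(name,fn):
    s=ctrl.snapshot(name); cv2.imwrite(f'pics/{fn}.png',s['img'][...,::-1]); pickle.dump(s,open(f'pics/{fn}.pkl','wb')); return s
def load(fn): return pickle.load(open(f'pics/{fn}.pkl','rb'))
def ray(s,u,v):
    d=np.array([(u-s['K'][0][2])/s['K'][0][0],(v-s['K'][1][2])/s['K'][1][1]]); x=d.copy()
    for _ in range(30): x=d/(1+s['k1']*(x@x))
    T=np.array(s['pose']); r=T[:3,:3]@np.array([x[0],x[1],1]); return T[:3,3],r/np.linalg.norm(r)
def atz(s,u,v,z):
    o,r=ray(s,u,v); return o+r*(z-o[2])/r[2]
def tri(*obs):
    A=np.zeros((3,3));b=np.zeros(3);L=[ray(*o) for o in obs]
    for o,r in L: P=np.eye(3)-np.outer(r,r);A+=P;b+=P@o
    p=np.linalg.solve(A,b); return p,[np.linalg.norm((np.eye(3)-np.outer(r,r))@(p-o)) for o,r in L]
def proj(s,p):
    T=np.array(s['pose']);c=T[:3,:3].T@(np.array(p)-T[:3,3]);x=c[:2]/c[2];x=x*(1+s['k1']*(x@x))
    return x[0]*s['K'][0][0]+s['K'][0][2],x[1]*s['K'][1][1]+s['K'][1][2]
E
python3 - <<'E'
from h import *
np.set_printoptions(precision=3,suppress=True)
ims=[]
for n in ['scene','side','wrist']:
    s=shot(n,n+'0'); print(n,np.array(s['pose']),s['k1'],s['K'][0][0]); ims.append(s['img'])
cv2.imwrite('pics/all0.png',cv2.resize(np.vstack([np.hstack(ims[:2]),np.hstack([ims[2],ims[2]*0])]),(800,600),interpolation=cv2.INTER_AREA)[...,::-1])
print(ctrl.get_obs())
E
```

```text
scene [[ 0.826 -0.409  0.388  0.042]
 [-0.563 -0.611  0.557 -0.592]
 [ 0.01  -0.678 -0.735  0.836]
 [ 0.     0.     0.     1.   ]] -0.09630283096699159 429.4705388078586
side [[ 0.985 -0.104  0.136  0.316]
 [-0.172 -0.627  0.76  -0.883]
 [ 0.006 -0.772 -0.636  0.797]
 [ 0.     0.     0.     1.   ]] 0.01059079849219115 408.03130393068994
wrist [[-0.265 -0.933 -0.242  0.244]
 [-0.964  0.257  0.064  0.633]
 [ 0.002  0.25  -0.968  0.383]
 [ 0.     0.     0.     1.   ]] -0.05285015867445149 320.73836150289407
{'clock': 0.15, 'joint_pos': array([ 91.162,  20.584,   0.644,  -0.012, -70.136, -16.506]), 'qvel': array([ 0.032, -0.062,  0.12 ,  0.037, -0.004,  0.025]), 'tau': array([ -0.001, -58.328,  29.329,   7.001,   0.009,  -0.   ]), 'tool_pos': array([0.179, 0.651, 0.226]), 'orientation': array([179.923,  -0.011, -15.348]), 'force': array([ 0.26 , -0.211, -0.335]), 'moment': array([ 0.008, -0.022, -0.016]), 'gripper_force': 0.0, 'opening': 0.08772190755012209}
```

View pics/all0.png

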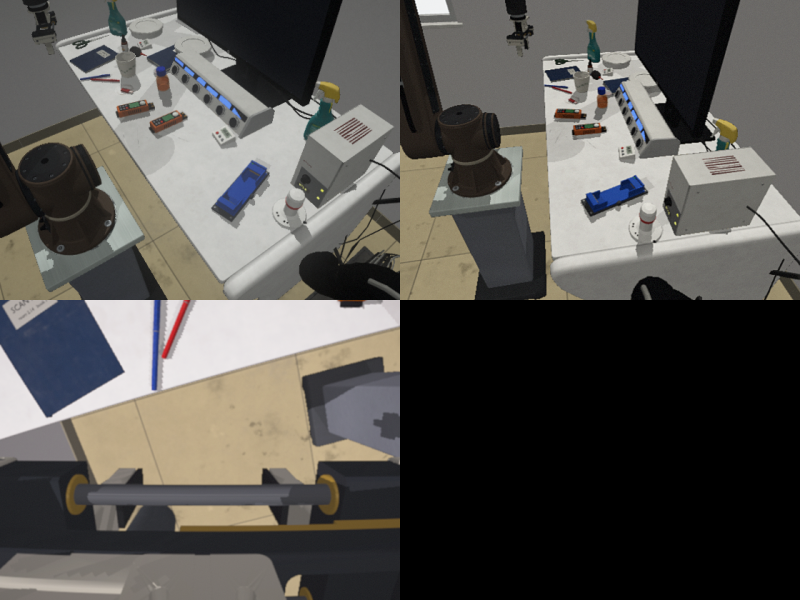

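Two meter look-alikes in the scene picture (full-size pixels): A at about (188,151) and B at about (235,172). Lower y is the robot's right, so I expect B, and the crop should confirm it. The cradle is at about (338,264).

```bash
python3 - <<'E'
from h import *
np.set_printoptions(precision=3,suppress=True)
a=load('scene0');b=load('side0')
for u,v in [(188,151),(235,172),(338,264),(228,108),(312,188),(405,290)]: print(atz(a,u,v,.02))
print(atz(b,240,161,.02),atz(b,265,183,.02))
def c(s,x,y,w,h,k): return cv2.resize(s['img'][y:y+h,x:x+w],None,fx=k,fy=k,interpolation=cv2.INTER_CUBIC)
ca=c(a,150,130,133,75,6); cb=c(b,200,145,133,75,6)
cv2.imwrite('pics/c1.png',np.vstack([ca[:300],cb[:300]] if 0 else [cv2.resize(ca,(800,300)) if 0 else c(a,150,135,133,50,6),c(b,200,148,133,50,6)])[...,::-1])
cv2.imwrite('pics/c2.png',np.vstack([c(a,290,215,100,100,5)[:,:],])[...,::-1])
x=np.hstack([c(a,290,215,100,100,4),c(b,250,240,100,100,4)]); cv2.imwrite('pics/c2.png',x[...,::-1])
E
```

```text
[0.375 0.351 0.02 ]
[0.444 0.196 0.02 ]
[ 0.483 -0.204  0.02 ]
[0.581 0.476 0.02 ]
[0.584 0.027 0.02 ]
[ 0.562 -0.343  0.02 ]
[0.384 0.333 0.02 ] [0.452 0.189 0.02 ]
```

View pics/c1.png

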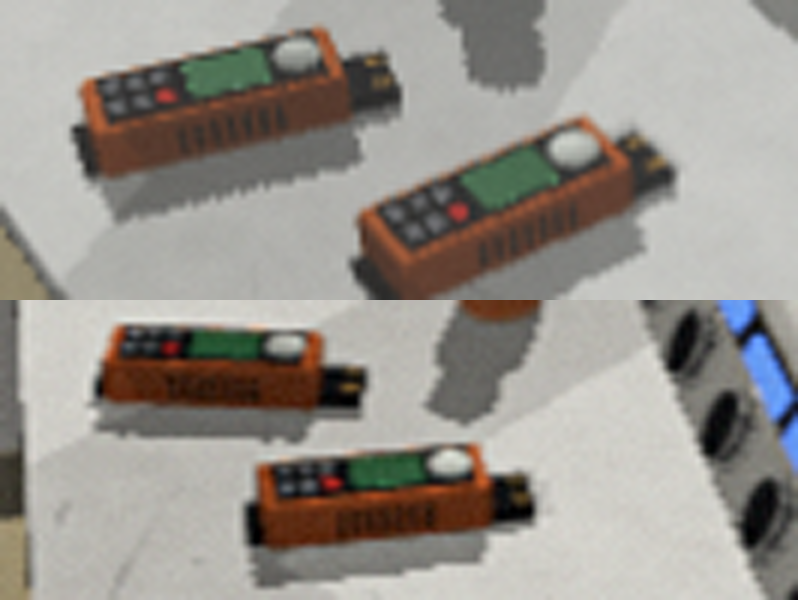

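View pics/c2.png

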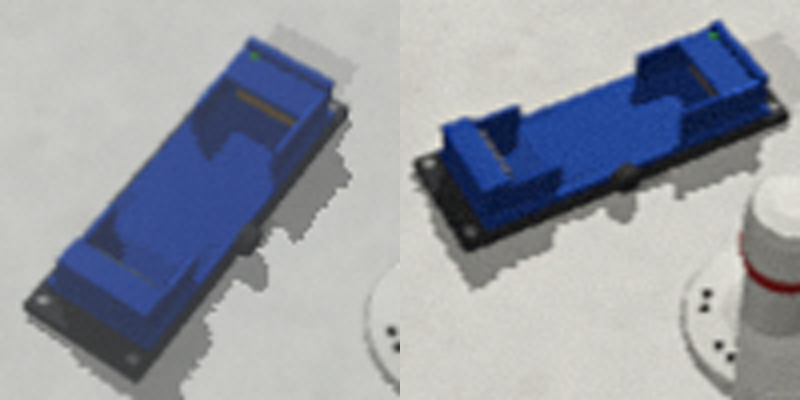

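B lies farther to the robot's right (y ≈ 0.19, against 0.35 for A), so B is the meter to take. Its dome and tongue point away from the robot, to +x. The cradle's heel is at the lower left of the scene crop and its toe block, with the brass plunger visible, is at the upper right.

```bash
python3 - <<'E'
from h import *
np.set_printoptions(precision=4,suppress=True)
a=load('scene0');b=load('side0')
A=lambda u,v:(a,150+u/6,135+v/6); B=lambda u,v:(b,200+u/6,148+(v-300)/6)
for p,q in [((585,118),(475,445)),((632,162),(490,483)),((362,212),(258,465)),((402,262),(265,500))]:
    print(tri(A(*p),B(*q)), atz(*A(*p),.03),atz(*B(*q),.03))
A=lambda u,v:(a,290+u/4,215+v/4); B=lambda u,v:(b,250+(u-400)/4,240+v/4)
print('cradle')
P=[]
for p,q in [((25,303),(416,160)),((137,378),(470,248)),((347,108),(787,115))]:
    P.append(atz(*A(*p),.008));print(tri(A(*p),B(*q)), P[-1],atz(*B(*q),.008))
d=P[2]-P[1];print(np.degrees(np.arctan2(d[1],d[0])),np.linalg.norm(d),(P[0]+P[2])/2)
E
```

```text
(array([0.5059, 0.2307, 0.0286]), [np.float64(0.0002886047779944911), np.float64(0.0002886047779943823)]) [0.5053 0.2296 0.03  ] [0.5053 0.2282 0.03  ]
(array([0.5071, 0.1901, 0.0304]), [np.float64(0.00014321860758652777), np.float64(0.00014321860758667503)]) [0.5071 0.1903 0.03  ] [0.5073 0.1908 0.03  ]
(array([0.3853, 0.2306, 0.029 ]), [np.float64(0.0006041749239352856), np.float64(0.0006041749239353649)]) [0.3854 0.2303 0.03  ] [0.3848 0.2283 0.03  ]
(array([0.3843, 0.1888, 0.0332]), [np.float64(0.0010913269415619357), np.float64(0.0010913269415618692)]) [0.3847 0.1907 0.03  ] [0.3852 0.1949 0.03  ]
cradle
(array([ 0.3685, -0.1996,  0.0038]), [np.float64(0.00047162274715934784), np.float64(0.0004716227471593135)]) [ 0.3665 -0.2019  0.008 ] [ 0.3685 -0.2027  0.008 ]
(array([ 0.3925, -0.2708,  0.0009]), [np.float64(0.0004914131182580037), np.float64(0.0004914131182581518)]) [ 0.389  -0.2739  0.008 ] [ 0.3921 -0.2758  0.008 ]
(array([ 0.612 , -0.2006,  0.0043]), [np.float64(0.0011247751635803343), np.float64(0.0011247751635803708)]) [ 0.6106 -0.2015  0.008 ] [ 0.6097 -0.2049  0.008 ]
18.10813844426857 0.2331515940034068 [ 0.4885 -0.2017  0.008 ]
```

```bash
cat >> h.py <<'E'
from scipy.spatial.transform import Rotation as Ro
def rel(p,rpy):
    "shift (cm) and turn (deg) in tool axes to a world pose"
    o=ctrl.get_obs(); R=Ro.from_euler('xyz',o['orientation'],degrees=True)
    print(o['clock'],o['tool_pos'].round(4),o['orientation'].round(2),'->',(R.inv().apply(np.array(p)-o['tool_pos'])*100).round(2),
      (R.inv()*Ro.from_euler('xyz',rpy,degrees=True)).as_rotvec(degrees=True).round(2),flush=True)
E
python3 -c "
from h import *
rel([.4,.21,.2],[180,0,0])"
```

```text
0.15 [0.1786 0.6506 0.2258] [ 1.7992e+02 -1.0000e-02 -1.5350e+01] -> [33.01 36.62  2.64] [  0.08  -0.   -15.35]
```

Request:
send_rows([
  [[33, 36.7, 2.7, 0, 0, -15.35], [33, 36.7, 2.7, 0, 0, -15.35], [33, 36.7, 2.7, 0, 0, -15.35], [33, 36.7, 2.7, 0, 0, -15.35], [33, 36.7, 2.7, 0, 0, -15.35], [33, 36.7, 2.7, 0, 0, -15.35], [33, 36.7, 2.7, 0, 0, -15.35], [33, 36.7, 2.7, 0, 0, -15.35]],
])

```text
clock: 0.82
tool_pos: [0.3281, 0.3513, 0.2083]
orientation: [-180.0, -0.0, 0.0]
force: [0.8, 0.9, 1.4]
opening: 0.0876
gripper_force: 0.0
```

Request:
send_rows([
  [[7.2, 14.1, 0.8, 0, 0, 0], [7.2, 14.1, 0.8, 0, 0, 0], [7.2, 14.1, 0.8, 0, 0, 0], [7.2, 14.1, 0.8, 0, 0, 0], [7.2, 14.1, 0.8, 0, 0, 0], [7.2, 14.1, 0.8, 0, 0, 0]],
])

```text
clock: 1.32
tool_pos: [0.4002, 0.2107, 0.2003]
orientation: [180.0, 0.0, -0.2]
force: [-0.8, 1.3, 0.1]
opening: 0.088
gripper_force: 0.0
```

```bash
python3 -c "
from h import *
shot('wrist','w1'); rel([.46,0,.2],[180,0,18])"
```

```text
1.3667 [0.4    0.2118 0.2004] [-1.7999e+02 -0.0000e+00 -1.1000e-01] -> [ 6.04 21.17  0.03] [-1.000e-02 -1.000e-02 -1.811e+01]
```

Request:
send_rows([
  [[2, 4, 0, 0, 0, -6], [4, 8, 0, 0, 0, -12], [6, 12, 0, 0, 0, -18], [6, 16, 0, 0, 0, -18], [6, 20, 0, 0, 0, -18], [6, 24, 0, 0, 0, -18], [6, 28, 0, 0, 0, -18], [5.5, 32, 0, 0, 0, -18]],
])

```text
clock: 2.03
tool_pos: [0.4567, -0.0948, 0.2005]
orientation: [180.0, -0.0, 18.1]
force: [1.8, 0.5, 0.6]
opening: 0.0877
gripper_force: 0.0
```

```bash
python3 -c "
from h import *
rel([.435,-.219,.2],[180,0,18])"
```

```text
2.0333 [ 0.4567 -0.0948  0.2005] [ 1.7999e+02 -4.0000e-02  1.8150e+01] -> [-5.93 11.13  0.05] [ 0.01 -0.04  0.15]
```

Request:
send_rows([
  [[-5.3, 10, 0, 0, 0, 0], [-5.3, 10, 0, 0, 0, 0], [-5.3, 10, 0, 0, 0, 0], [-5.3, 10, 0, 0, 0, 0], [-5.3, 10, 0, 0, 0, 0]],
])

```text
clock: 2.45
tool_pos: [0.4367, -0.2061, 0.2001]
orientation: [-180.0, 0.0, 17.9]
force: [0.3, 1.0, -0.8]
opening: 0.0875
gripper_force: 0.0
```

```bash
python3 -c "
from h import *
s=shot('wrist','w2'); rel([.489,-.202,.2],[180,0,18])
cv2.imwrite('pics/w2v.png',cv2.resize(s['img'],(800,600),interpolation=cv2.INTER_CUBIC)[...,::-1])"
```

```text
2.5 [ 0.4369 -0.2053  0.2002] [-1.7999e+02  1.0000e-02  1.7980e+01] -> [5.06 1.29 0.01] [-0.01  0.01 -0.02]
```

View pics/w2v.png

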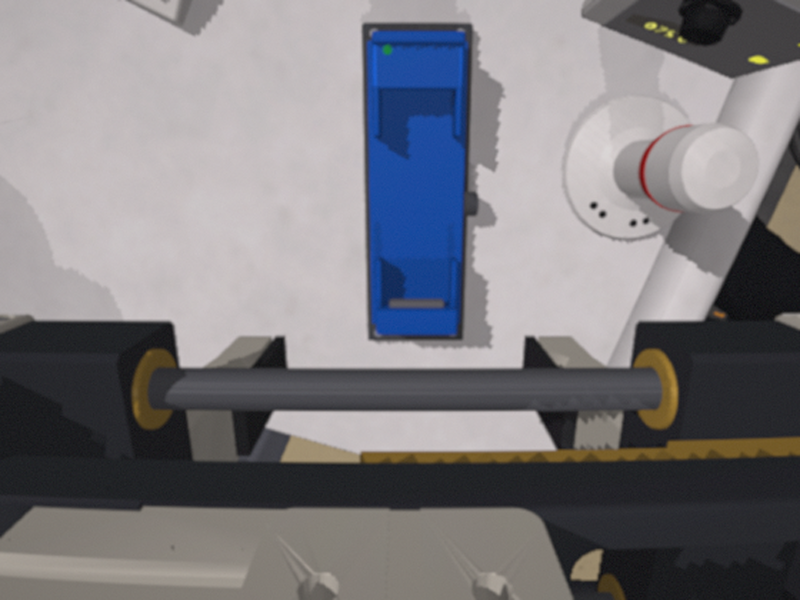

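The whole cradle shows in the 800x600 view: plate corners (363,25), (471,25), (462,339) and (369,339), toe lip edge at row 88, grey catch at row 303, and the light sensor to its right at (700,168). For heights I'll take a second view about 8 cm to the left.

Request:
send_rows([
  [[0, -4, 1.5, 0, 0, 0], [0, -8, 3, 0, 0, 0], [0, -8, 3, 0, 0, 0], [0, -8, 3, 0, 0, 0], [0, -8, 3, 0, 0, 0]],
])

```text
clock: 2.92
tool_pos: [0.4127, -0.1282, 0.1709]
orientation: [180.0, -0.1, 18.2]
force: [1.5, -0.2, 0.7]
opening: 0.0876
gripper_force: 0.0
```

```bash
python3 -c "
from h import *
s=shot('wrist','w3'); a=load('w2');m=load('w1')
c=lambda s,x,y,w,h,k: cv2.resize(s['img'][y:y+h,x:x+w],None,fx=k,fy=k,interpolation=cv2.INTER_CUBIC)
p=proj(s,[.489,-.202,.02]);x0=int(p[0])-48;print(p,x0)
cv2.imwrite('pics/w3v.png',np.hstack([c(a,242,5,100,240,2.5),c(s,x0,5,110,240,2.5),c(m,220,20,110,240,2.5)])[...,::-1])
print(proj(m,[.4457,.2104,.03]))
rel([.45,0.1,.15],[180,0,0])"
```

```text
(np.float64(381.7810280692304), np.float64(141.6140159596414)) 333
(np.float64(283.3729785964086), np.float64(143.7280237155457))
2.9667 [ 0.4129 -0.1288  0.171 ] [ 1.7997e+02 -7.0000e-02  1.8160e+01] -> [ 10.65 -20.58   2.1 ] [ 0.02 -0.07 18.16]
```

View pics/w3v.png

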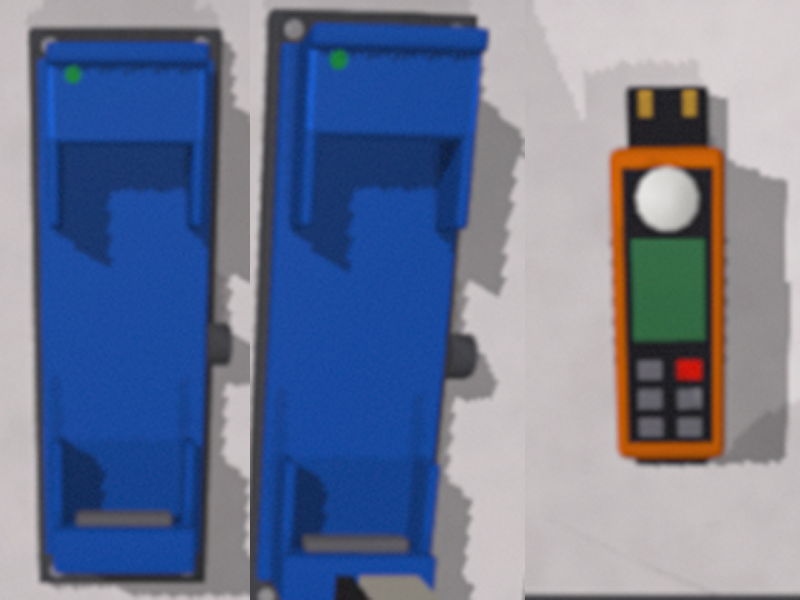

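Left panel: lip edge at (58..193, 142), catch front edge at (76..171, 512), plate corners at (31,31), (221,31), (204,580) and (41,580). Middle panel: lip edge (312,133) to (465,137), catch edge (303,535) to (408,538). Right panel: the meter, with its tongue tip at (628..707, 88) and body edges at rows 152 and 457.

```bash
python3 - <<'E'
from h import *
np.set_printoptions(precision=4,suppress=True)
a=load('w2');b=load('w3');m=load('w1')
A=lambda u,v:(a,242+u/2.5-.3,5+v/2.5-.3); B=lambda u,v:(b,333+(u-250)/2.5-.3,5+v/2.5-.3); M=lambda u,v:(m,220+(u-525)/2.5-.3,20+v/2.5-.3)
C=np.array([atz(*A(*p),.008) for p in [(31,31),(221,31),(204,580),(41,580)]])
o=C.mean(0);d=(C[0]+C[1]-C[2]-C[3])/2;yaw=np.arctan2(d[1],d[0]);print('plate',o,np.linalg.norm(d),np.degrees(yaw),np.linalg.norm(C[0]-C[1]),np.linalg.norm(C[2]-C[3]))
e=np.array([np.cos(yaw),np.sin(yaw),0]);n=np.array([-e[1],e[0],0])
f=lambda p:np.array([(p-o)@e,(p-o)@n,p[2]])
print('plate toe-left w3',f(atz(*B(272,11),.008)))
for nm,p,q,z in [('lipL',(58,142),(312,133),.037),('lipR',(193,143),(465,137),.037),('catL',(76,512),(303,535),.034),('catR',(171,512),(408,538),.034)]:
    t,r=tri(A(*p),B(*q));print(nm,f(t),np.round(r,4),f(atz(*A(*p),z)),f(atz(*B(*q),z)))
print('meter')
for p,z in [((628,88),.01),((707,88),.01),((611,152),.03),((723,152),.03),((622,457),.03),((720,457),.03)]: print(atz(*M(*p),z))
print(tri(M(723,152),(load('scene0'),150+632/6,135+162/6),(load('side0'),200+490/6,148+183/6)),tri(M(611,152),(load('scene0'),150+585/6,135+118/6),(load('side0'),200+475/6,148+145/6)))
E
```

```text
plate [ 0.4903 -0.1981  0.008 ] 0.23109030865718896 17.875407163138107 0.07556998670512247 0.07546345875254595
plate toe-left w3 [0.1158 0.0384 0.008 ]
lipL [0.0699 0.0264 0.0298] [0.0001 0.0001] [0.0686 0.026  0.037 ] [0.0687 0.0279 0.037 ]
lipR [ 0.0682 -0.0243  0.0387] [0.0001 0.0001] [ 0.0684 -0.0245  0.037 ] [ 0.0686 -0.025   0.037 ]
catL [-0.0772  0.0206  0.0274] [0.0002 0.0002] [-0.0756  0.0204  0.034 ] [-0.075   0.0221  0.034 ]
catR [-0.0763 -0.0195  0.0322] [0.0002 0.0002] [-0.0756 -0.0194  0.034 ] [-0.076  -0.0189  0.034 ]
meter
[0.5334 0.2328 0.01  ]
[0.5332 0.2009 0.01  ]
[0.5064 0.2385 0.03  ]
[0.5062 0.1952 0.03  ]
[0.3847 0.2368 0.03  ]
[0.3845 0.1955 0.03  ]
(array([0.5079, 0.1944, 0.0269]), [np.float64(0.0014467860938674629), np.float64(0.0015054069656662338), np.float64(0.00045703840632776294)]) (array([0.508 , 0.2383, 0.0226]), [np.float64(0.0011013817271080628), np.float64(0.001986469954120819), np.float64(0.0009670219025380791)])
```

Request:
send_rows([
  [[14.6, -31.3, 5, 0, 0, 18.1], [14.6, -31.3, 5, 0, 0, 18.1], [14.6, -31.3, 5, 0, 0, 18.1], [14.6, -31.3, 5, 0, 0, 18.1], [14.6, -31.3, 5, 0, 0, 18.1], [14.6, -31.3, 5, 0, 0, 18.1], [14.6, -31.3, 5, 0, 0, 18.1], [14.6, -31.3, 5, 0, 0, 18.1]],
])

```text
clock: 3.63
tool_pos: [0.4505, 0.1796, 0.1258]
orientation: [-180.0, -0.1, -0.1]
force: [1.3, -0.1, 0.4]
opening: 0.0877
gripper_force: 0.0
```

```bash
python3 -c "
from h import *
rel([.4545,.214,.08],[180,0,0])"
```

```text
3.6333 [0.4505 0.1796 0.1258] [-1.7996e+02 -7.0000e-02 -1.3000e-01] -> [ 0.39 -3.43  4.59] [-0.04 -0.07 -0.13]
```

Request:
send_rows([
  [[0.3, -2.2, 4, 0, 0, 0], [0.3, -2.2, 4, 0, 0, 0], [0.3, -2.2, 4, 0, 0, 0], [0.3, -2.2, 4, 0, 0, 0]],
])

```text
clock: 3.97
tool_pos: [0.4531, 0.1991, 0.0857]
orientation: [179.9, 0.0, -0.1]
force: [0.6, -0.4, -0.1]
opening: 0.0877
gripper_force: 0.0
```

```bash
python3 -c "
from h import *
rel([.4545,.215,.005],[180,0,0.2])"
```

```text
3.9667 [0.4531 0.1991 0.0857] [ 1.7994e+02  3.0000e-02 -1.0000e-01] -> [ 0.14 -1.6   8.06] [ 0.06  0.03 -0.3 ]
```

Request:
send_rows([
  [[0.1, -1.6, 2, 0, 0, -0.3], [0.1, -1.6, 4, 0, 0, -0.3], [0.1, -1.6, 6, 0, 0, -0.3], [0.1, -1.6, 7.5, 0, 0, -0.3], [0.1, -1.6, 8, 0, 0, -0.3], [0.1, -1.6, 8, 0, 0, -0.3], [0.1, -1.6, 8, 0, 0, -0.3]],
])

```text
clock: 4.55
tool_pos: [0.4546, 0.2153, 0.0069]
orientation: [-179.9, -0.1, 0.2]
force: [0.2, -0.3, -0.1]
opening: 0.0879
gripper_force: 0.0
```

```bash
python3 -c "
from h import *
rel([.4545,.215,.005],[180,0,0.2])"
```

```text
4.55 [0.4546 0.2153 0.0069] [-1.7994e+02 -7.0000e-02  1.6000e-01] -> [-0.01  0.03  0.19] [-0.06 -0.07 -0.04]
```

Now 2 mm lower, then close.

Request:
send_rows([
  [[0, 0, 0.2, 0, 0, 0], [0, 0, 0.2, 0, 0, 0], [0, 0, 0.2, 0, 0, 0], [0, 0, 0.2, 0, 0, 0], [0, 0, 0.2, 0, 0, 0], [0, 0, 0.2, 0, 0, 0], [0, 0, 0.2, 0, 0, 0], [0, 0, 0.2, 0, 0, 0]],
], fingers=0.4)

```text
clock: 5.22
tool_pos: [0.4537, 0.2156, 0.0037]
orientation: [-180.0, -0.0, 0.2]
force: [0.0, 0.4, 1.9]
opening: 0.0462
gripper_force: 30.0
```

Request:
send_rows([
  [[0, 0, 0, 0, 0, 0], [0, 0, 0, 0, 0, 0], [0, 0, 0, 0, 0, 0], [0, 0, 0, 0, 0, 0]],
], fingers=0.3)

```text
clock: 5.55
tool_pos: [0.4537, 0.2156, 0.0036]
orientation: [-180.0, -0.0, 0.2]
force: [-1.2, 1.3, 2.2]
opening: 0.0457
gripper_force: 30.0
```

```bash
python3 -c "
from h import *
o=ctrl.get_obs();print(o['tool_pos'],o['orientation'],o['opening'],o['gripper_force'],o['force'])"
```

```text
[0.4536943  0.21556899 0.0036311 ] [-1.79991574e+02 -7.48340304e-03  2.14436714e-01] 0.04568107133581387 30.00030219554901 [-1.22352171  1.34599348  2.20940919]
```

Request:
send_rows([
  [[0, 0, -1.5, 0, 0, 0], [0, 0, -4, 0, 0, 0], [0, 0, -7, 0, 0, 0], [0, 0.5, -10, 0, 0, 0], [0, 3, -12, 0, 0, -4], [0, 7, -12, 0, 0, -9], [0, 11, -12, 0, 0, -13], [0, 15, -12, 0, 0, -17.7]],
])

```text
clock: 6.22
tool_pos: [0.4534, 0.0641, 0.1237]
orientation: [-180.0, -0.0, 18.2]
force: [1.1, -0.4, -2.4]
opening: 0.0458
gripper_force: 30.0
```

```bash
cat >> h.py <<'E'
T=np.array([.4897,-.1979,.014]); YAW=17.9; G=np.array([-.0008,0,.0036])
def dock(tx,tz,pitch,y=0,ref=80,go=True):
    "TCP pose with meter point (ref mm,0,0) at tray x=tx, height tz (mm)"
    Rm=Ro.from_euler('xyz',[0,pitch,YAW],degrees=True); Rt=Ro.from_euler('z',YAW,degrees=True)
    M=T+Rt.apply([tx/1e3,y/1e3,tz/1e3])-Rm.apply([ref/1e3,0,0])
    rel(M+Rm.apply(G),[180,pitch,YAW]) if go else 0
    return M
E
python3 -c "
from h import *
o=ctrl.get_obs();print(o['force'],o['opening'])
dock(45,60,12)"
```

```text
[ 1.14241037 -0.4042533  -2.44884351] 0.045802995284686655
6.2167 [0.4534 0.0641 0.1237] [-1.7998e+02 -1.0000e-02  1.8160e+01] -> [-8.05 26.01  2.92] [  0.   -12.01   0.26]
```

Request:
send_rows([
  [[-1, 4, 0, 0, 0, 0], [-2.5, 8, 0, 0, -3, 0], [-4, 12, 0, 0, -6, 0], [-5, 16, 0.5, 0, -9, 0], [-6.5, 20, 1.5, 0, -12, 0.2], [-7.5, 23.5, 2.5, 0, -12, 0.2], [-8, 26, 2.9, 0, -12, 0.2], [-8, 26, 2.9, 0, -12, 0.2]],
])

```text
clock: 6.88
tool_pos: [0.4565, -0.2103, 0.0923]
orientation: [-180.0, 12.2, 17.5]
force: [1.0, 0.4, -0.9]
opening: 0.0458
gripper_force: 30.0
```

```bash
python3 -c "
from h import *
dock(45,60,12)
a=shot('scene','s4');b=shot('side','d4');w=shot('wrist','w4')
c=lambda s,x,y,w,h,k: cv2.resize(s['img'][y:y+h,x:x+w],(w*k,h*k),interpolation=cv2.INTER_CUBIC)
W=cv2.resize(w['img'][:250],(532,238),interpolation=cv2.INTER_AREA)
top=np.hstack([c(a,280,205,100,90,4),c(b,260,225,100,90,4)])
bot=np.zeros((240,800,3),np.uint8); bot[:238,:532]=W
cv2.imwrite('pics/v4.png',np.vstack([top,bot])[...,::-1])"
```

```text
6.8833 [ 0.4565 -0.2103  0.0923] [-179.96   12.23   17.48] -> [ 0.16 -0.16 -0.24] [-0.13  0.23 -0.42]
```

View pics/v4.png

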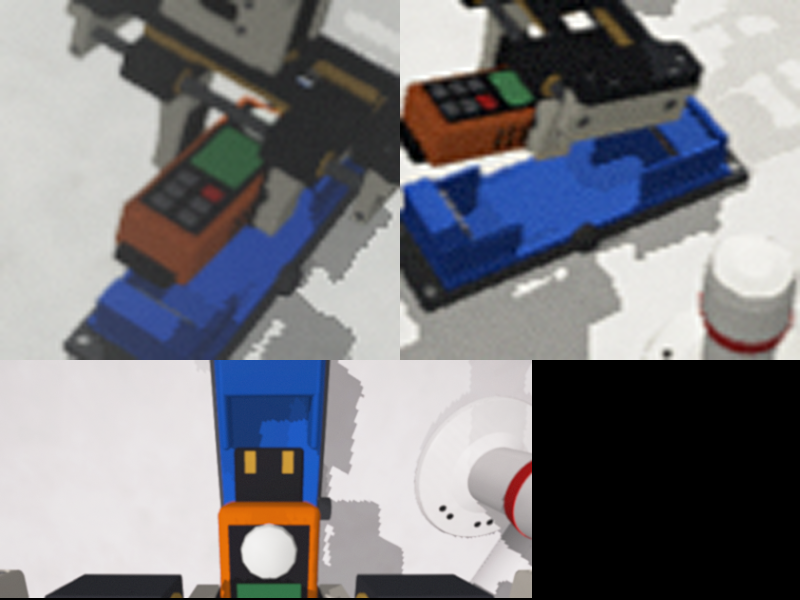

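The wrist view shows the tongue at columns 235–302 and the toe pocket at 227–312, so it is nearly centred. I'll go closer and check it in an enlarged crop.

```bash
python3 -c "
from h import *
dock(55,28,12)"
```

```text
7.0333 [ 0.4574 -0.2068  0.094 ] [-179.99   12.07   17.63] -> [1.66 0.15 2.88] [-0.07  0.07 -0.27]
```

Request:
send_rows([
  [[0.8, 0.1, 1.4, 0, 0, -0.2], [1.6, 0.15, 2.8, 0, 0, -0.3], [1.6, 0.15, 2.8, 0, 0, -0.3], [1.6, 0.15, 2.8, 0, 0, -0.3], [1.6, 0.15, 2.8, 0, 0, -0.3], [1.6, 0.15, 2.8, 0, 0, -0.3]],
])

```text
clock: 7.53
tool_pos: [0.4683, -0.2046, 0.0648]
orientation: [-180.0, 11.9, 18.1]
force: [-0.1, 0.7, -1.8]
opening: 0.0459
gripper_force: 30.0
```

```bash
python3 -c "
from h import *
dock(55,28,12)
w=shot('wrist','w5')
cv2.imwrite('pics/v5.png',cv2.resize(w['img'][20:170,190:390],(800,600),interpolation=cv2.INTER_CUBIC)[...,::-1])
print(w['K'][0][2],w['K'][1][2]);dock(72,3,12)"
```

```text
7.5333 [ 0.4683 -0.2046  0.0648] [-179.99   11.93   18.05] -> [-0.03  0.02  0.26] [ 0.02 -0.07  0.15]
282.96113949773553 203.99839720343235
7.5833 [ 0.4683 -0.2048  0.0648] [-179.99   11.92   18.04] -> [2.15 0.01 2.36] [ 0.02 -0.08  0.14]
```

View pics/v5.png

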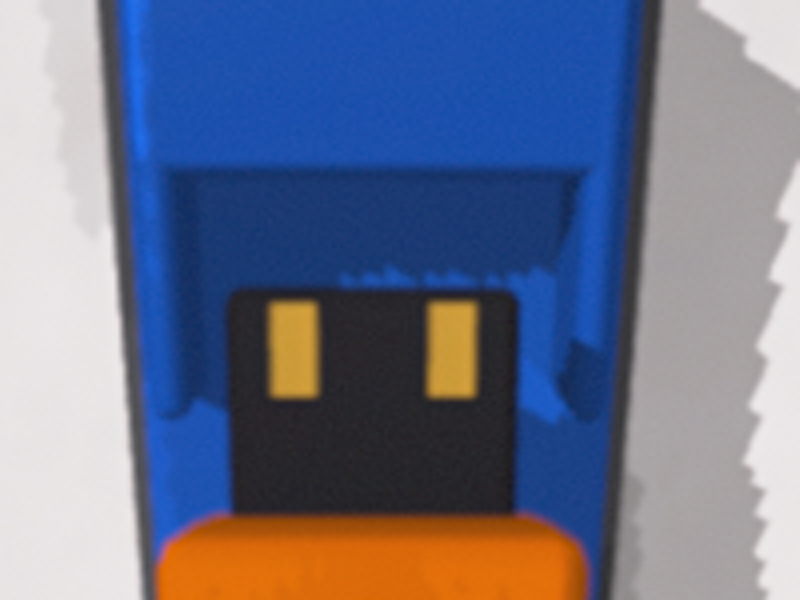

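Tongue spans 228–518 (centre 373) and lip edge 168–588 (centre 378), so the cradle centreline is about 1.2 mm to the right. Plate centreline columns of 380 and 379 show the two are parallel. Next is the tip-to-lip distance.

```bash
python3 - <<'E'
from h import *
np.set_printoptions(precision=4,suppress=True)
w=load('w5'); e=np.array([np.cos(np.radians(YAW)),np.sin(np.radians(YAW)),0])
tcp=np.array([.4683,-.2046,.0648]);Rm=Ro.from_euler('xyz',[0,11.93,18.05],degrees=True);M=tcp-Rm.apply(G)
tip=M+Rm.apply([.08,0,.010]); low=M+Rm.apply([.08,0,0])
seen=atz(w,190+373/4-.4,20+291/4-.4,tip[2]); lip=atz(w,190+378/4-.4,20+168/4-.4,.037)
print('tip pred',tip,'seen',seen,'diff along',(seen-tip)@e*1e3,'lip tray x',(lip-T)@e*1e3,'lip-seen tip',(lip-seen)@e*1e3,'low tip tray',(low-T)@e*1e3,(low-T)[2])
print('lip now - tip = expected', 70-(tip-T)@e*1e3)
dock(74,3,12,y=-1.2); dock(79,3,12,y=-1.2)
E
```

```text
tip pred [ 0.5447 -0.1797  0.0544] seen [ 0.5443 -0.1795  0.0544] diff along -0.28252998456842665 lip tray x 69.82890515733602 lip-seen tip 12.157343230318801 low tip tray 55.886933963507374 0.030575063362555527
lip now - tip = expected 12.045908088414336
7.5833 [ 0.4683 -0.2048  0.0648] [-179.99   11.92   18.04] -> [2.35 0.13 2.31] [ 0.02 -0.08  0.14]
7.5833 [ 0.4683 -0.2048  0.0648] [-179.99   11.92   18.04] -> [2.84 0.13 2.21] [ 0.02 -0.08  0.14]
```

Request:
send_rows([
  [[0.6, 0.13, 1.1, 0, 0, 0.1], [1.2, 0.13, 2.2, 0, 0, 0.1], [1.4, 0.13, 2.5, 0, 0, 0.1], [1.4, 0.13, 2.5, 0, 0, 0.1], [1.9, 0.13, 2.4, 0, 0, 0.1], [2.3, 0.13, 2.3, 0, 0, 0.1], [2.3, 0.13, 2.3, 0, 0, 0.1], [2.3, 0.13, 2.3, 0, 0, 0.1]],
])

```text
clock: 8.25
tool_pos: [0.4854, -0.2007, 0.0366]
orientation: [-180.0, 12.0, 17.9]
force: [0.0, 0.4, -1.7]
opening: 0.0458
gripper_force: 30.0
```

```bash
python3 -c "
from h import *
o=ctrl.get_obs();print(o['force'],o['moment'])
dock(74,3,12,y=-1.2); dock(78,3,12,y=-1.2);dock(86,2,12,y=-1.2)"
```

```text
[ 0.00853577  0.40554736 -1.73798494] [ 0.21421568 -0.73160682 -0.04481293]
8.25 [ 0.4854 -0.2007  0.0366] [-179.98   11.98   17.91] -> [ 0.05 -0.01 -0.08] [-0.01 -0.02  0.01]
8.25 [ 0.4854 -0.2007  0.0366] [-179.98   11.98   17.91] -> [ 0.44 -0.01 -0.16] [-0.01 -0.02  0.01]
8.25 [ 0.4854 -0.2007  0.0366] [-179.98   11.98   17.91] -> [ 1.24 -0.01 -0.23] [-0.01 -0.02  0.01]
```

Request:
send_rows([
  [[0.2, 0, -0.05, 0, 0, 0], [0.4, 0, -0.1, 0, 0, 0], [0.6, 0, -0.15, 0, 0, 0], [0.8, 0, -0.18, 0, 0, 0], [0.8, 0, -0.18, 0, 0, 0], [0.8, 0, -0.18, 0, 0, 0]],
])

```text
clock: 8.75
tool_pos: [0.491, -0.1987, 0.0367]
orientation: [-179.9, 12.2, 17.9]
force: [-5.8, -2.9, 1.3]
opening: 0.0462
gripper_force: 30.0
```

```bash
python3 -c "
from h import *
o=ctrl.get_obs();print(o['force'],o['moment'])
dock(86,2,12,y=-1.2);dock(87.5,2,12,y=-1.2)"
```

```text
[-5.76000079 -2.90348704  1.28463617] [-1.04384861  1.48686851 -0.01040805]
8.75 [ 0.491  -0.1987  0.0367] [-179.94   12.2    17.88] -> [ 0.66  0.   -0.1 ] [-0.06  0.2  -0.02]
8.75 [ 0.491  -0.1987  0.0367] [-179.94   12.2    17.88] -> [ 0.81  0.   -0.13] [-0.06  0.2  -0.02]
```

Request:
send_rows([
  [[0.3, 0, -0.05, 0, 0, 0], [0.6, 0, -0.1, 0, 0, 0], [0.8, 0, -0.12, 0, 0, 0], [0.8, 0, -0.12, 0, 0, 0], [0.8, 0, -0.12, 0, 0, 0]],
])

```text
clock: 9.17
tool_pos: [0.4973, -0.1965, 0.0362]
orientation: [-179.9, 12.3, 17.9]
force: [-8.9, -3.8, 2.4]
opening: 0.0456
gripper_force: 30.0
```

```bash
python3 -c "
from h import *
o=ctrl.get_obs();print(o['force'],o['moment'])
for p,z in [(12,2),(8,1.5),(4,1),(1,.7),(0,.5)]: dock(87.5,z,p,y=-1.2)"
```

```text
[-8.91506012 -3.77158719  2.38058769] [-1.48403486  2.62640088  0.02196884]
9.1667 [ 0.4973 -0.1965  0.0362] [-179.91   12.33   17.86] -> [ 0.15  0.02 -0.04] [-0.1   0.33 -0.04]
9.1667 [ 0.4973 -0.1965  0.0362] [-179.91   12.33   17.86] -> [0.16 0.02 0.57] [-0.1   4.33 -0.04]
9.1667 [ 0.4973 -0.1965  0.0362] [-179.91   12.33   17.86] -> [0.2  0.02 1.18] [-0.1   8.33 -0.05]
9.1667 [ 0.4973 -0.1965  0.0362] [-179.91   12.33   17.86] -> [0.26 0.02 1.63] [-0.1  11.33 -0.05]
9.1667 [ 0.4973 -0.1965  0.0362] [-179.91   12.33   17.86] -> [0.29 0.02 1.79] [-0.1  12.33 -0.05]
```

Request:
send_rows([
  [[0.05, 0, 0.15, 0, 1, 0], [0.08, 0, 0.35, 0, 2.5, 0], [0.1, 0, 0.57, 0, 4.2, 0], [0.1, 0, 0.8, 0, 5.6, 0], [0.12, 0, 1.0, 0, 7, 0], [0.15, 0, 1.15, 0, 8, 0], [0.15, 0, 1.15, 0, 8, 0]],
])

```text
clock: 9.75
tool_pos: [0.4959, -0.1969, 0.0244]
orientation: [-179.9, 4.2, 17.8]
force: [-9.0, -3.9, 2.8]
opening: 0.0459
gripper_force: 30.0
```

```bash
python3 -c "
from h import *
o=ctrl.get_obs();print(o['force'],o['moment'])
for p,z in [(4,1),(1,.7),(0,.5)]: dock(87,z,p,y=-1.2)"
```

```text
[-8.97762729 -3.89396868  2.77490997] [-1.52383164  2.86224318 -0.09828626]
9.75 [ 0.4959 -0.1969  0.0244] [-179.89    4.24   17.81] -> [0.05 0.03 0.02] [-0.12  0.24 -0.09]
9.75 [ 0.4959 -0.1969  0.0244] [-179.89    4.24   17.81] -> [0.04 0.03 0.47] [-0.11  3.24 -0.09]
9.75 [ 0.4959 -0.1969  0.0244] [-179.89    4.24   17.81] -> [0.05 0.03 0.63] [-0.11  4.24 -0.09]
```

Request:
send_rows([
  [[0.02, 0, 0.15, 0, 1, 0], [0.03, 0, 0.3, 0, 2, 0], [0.04, 0, 0.45, 0, 3.1, 0], [0.05, 0, 0.58, 0, 4.2, 0], [0.05, 0, 0.6, 0, 4.2, 0], [0.05, 0, 0.6, 0, 4.2, 0]],
])

```text
clock: 10.25
tool_pos: [0.4962, -0.1966, 0.0182]
orientation: [-179.9, 0.1, 17.8]
force: [-9.7, -3.7, 2.1]
opening: 0.0458
gripper_force: 30.0
```

```bash
python3 -c "
from h import *
o=ctrl.get_obs();print(o['force'],o['moment'],o['opening'])
dock(87,0.5,0,y=-1.2)
a=shot('scene','s6');b=shot('side','d6')
c=lambda s,x,y,w,h,k: cv2.resize(s['img'][y:y+h,x:x+w],(w*k,h*k),interpolation=cv2.INTER_CUBIC)
cv2.imwrite('pics/v6.png',np.hstack([c(a,285,220,80,100,5),c(b,245,235,80,100,5)])[...,::-1])"
```

```text
[-9.71568051 -3.6777993   2.06934635] [-1.38546648  3.06815972  0.04507583] 0.045827603794407444
10.25 [ 0.4962 -0.1966  0.0182] [-1.7988e+02  9.0000e-02  1.7820e+01] -> [-0.04  0.04  0.01] [-0.12  0.09 -0.08]
```

View pics/v6.png

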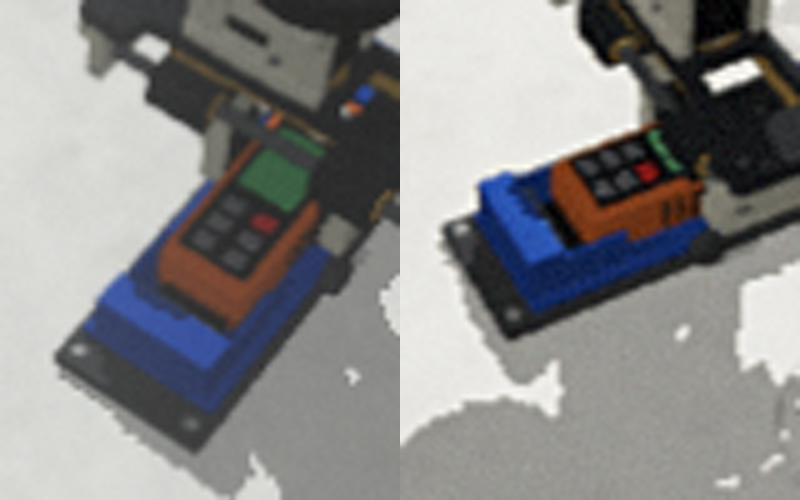

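The meter is level between the cheeks, and its heel (black ledge near (190,300) in the left crop) is down inside the wall. Now I'll ease it back under the catch.

Request:
send_rows([
  [[-0.1, 0, 0.03, 0, 0, 0], [-0.25, 0, 0.05, 0, 0, 0], [-0.4, 0, 0.05, 0, 0, 0], [-0.5, 0, 0.05, 0, 0, 0], [-0.5, 0, 0.05, 0, 0, 0], [-0.5, 0, 0.05, 0, 0, 0]],
])

```text
clock: 10.85
tool_pos: [0.4925, -0.1979, 0.0179]
orientation: [-179.9, 0.0, 17.9]
force: [-7.8, -3.2, 1.4]
opening: 0.0451
gripper_force: 30.0
```

```bash
python3 -c "
from h import *
o=ctrl.get_obs();print(o['force'],o['moment'],o['opening'])
dock(80,0,0,y=-1.2)"
```

```text
[-7.75208987 -3.21766758  1.44883768] [-1.06118184  2.51239818  0.0137266 ] 0.04505058111777864
10.85 [ 0.4925 -0.1979  0.0179] [-1.7991e+02  2.0000e-02  1.7860e+01] -> [-0.34  0.03  0.03] [-0.09  0.02 -0.04]
```

Request:
send_rows([
  [[-0.1, 0, 0.02, 0, 0, 0], [-0.2, 0, 0.03, 0, 0, 0], [-0.25, 0, 0.03, 0, 0, 0], [-0.25, 0, 0.03, 0, 0, 0], [-0.25, 0, 0.03, 0, 0, 0]],
])

```text
clock: 11.27
tool_pos: [0.4907, -0.1986, 0.0178]
orientation: [-179.9, -0.0, 17.9]
force: [-7.3, -1.2, 3.2]
opening: 0.0458
gripper_force: 30.0
```

```bash
python3 -c "
from h import *
o=ctrl.get_obs();print(o['force'],o['moment'],o['opening'])
dock(80,0,0,y=-1.2)"
```

```text
[-7.27526259 -1.24731213  3.17258124] [-0.70856214  2.20850335  0.00741103] 0.04581933974697221
11.2667 [ 0.4907 -0.1986  0.0178] [-1.7993e+02 -4.0000e-02  1.7880e+01] -> [-0.16  0.03  0.02] [-0.07 -0.04 -0.02]
```

Still spring-loaded, so it can go home on its own. I'll open the fingers to about 62 mm.

Request:
send_rows([
  [[-0.1, 0, 0, 0, 0, 0], [-0.1, 0, 0, 0, 0, 0], [-0.1, 0, 0, 0, 0, 0], [-0.1, 0, 0, 0, 0, 0], [-0.1, 0, 0, 0, 0, 0], [-0.1, 0, 0, 0, 0, 0]],
], fingers=0.7)

```text
clock: 11.77
tool_pos: [0.4921, -0.1986, 0.0179]
orientation: [-180.0, -0.2, 17.9]
force: [0.2, -0.3, -0.2]
opening: 0.0616
gripper_force: 0.0
```

Request:
send_rows([
  [[0, 0, -0.5, 0, 0, 0], [0, 0, -1.5, 0, 0, 0], [0, 0, -3.5, 0, 0, 0], [0, 0, -6.5, 0, 0, 0], [-2, 0, -10, 0, 0, 0], [-5, 0, -13, 0, 0, 0], [-5, 0, -15, 0, 0, 0], [-5, 0, -15, 0, 0, 0]],
])

```text
clock: 12.43
tool_pos: [0.445, -0.2152, 0.1737]
orientation: [179.8, -0.7, 17.9]
force: [2.1, -0.1, 0.6]
opening: 0.0614
gripper_force: 0.0
```

```bash
python3 -c "
from h import *
rel([.46,-.2,.2],[180,0,18])
a=shot('scene','s7');b=shot('side','d7');w=shot('wrist','w7')
c=lambda s,x,y,w,h,k: cv2.resize(s['img'][y:y+h,x:x+w],None,fx=k,fy=k,interpolation=cv2.INTER_CUBIC)
x0=int(proj(w,[.489,-.202,.03])[0])-50;print(x0)
cv2.imwrite('pics/v7.png',np.hstack([c(w,x0,0,100,240,2.5),np.vstack([c(a,285,215,110,75,5),c(b,245,240,110,45,5)])])[...,::-1])"
```

```text
12.4333 [ 0.445  -0.2152  0.1737] [179.77  -0.66  17.91] -> [ 1.92 -0.98 -2.61] [ 0.23 -0.66 -0.09]
235
```

View pics/v7.png

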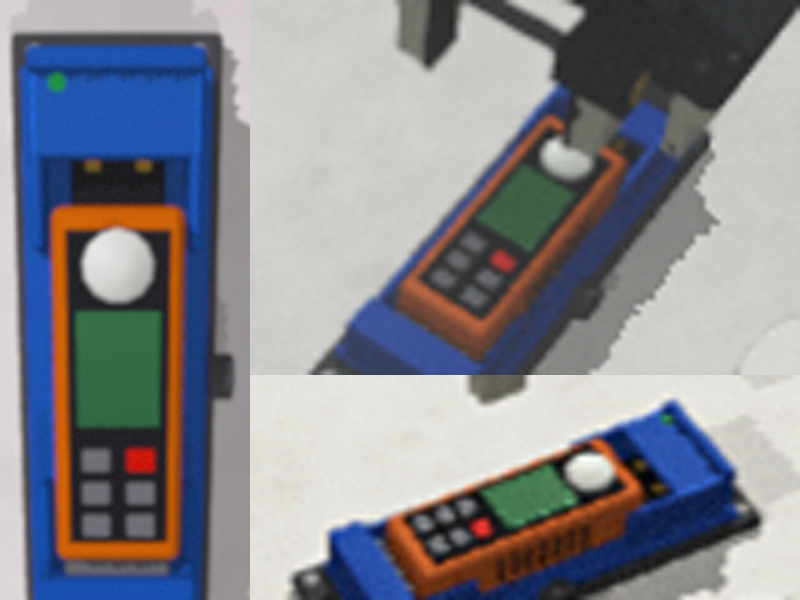

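The meter is flat between the cheeks, tongue under the lip (row 158), with the grey catch (row 568) over its heel ledge. I'll confirm its position along the tray by numbers, then hand in.

```bash
python3 - <<'E'
from h import *
w=load('w7'); e=np.array([np.cos(np.radians(YAW)),np.sin(np.radians(YAW)),0])
for n,v,z in [('lip 70',158,.037),('body toe 54',206,.044),('body heel -72',558,.044),('catch -75.5',563,.034),('wall -80',577,.040)]:
    print(n,((atz(w,235+117/2.5-.3,v/2.5-.3,z)-T)@e*1e3).round(1))
E
```

```text
lip 70 68.6
body toe 54 52.2
body heel -72 -71.1
catch -75.5 -76.3
wall -80 -79.9
```

```bash
python3 -c "
from h import *
print(ctrl.get_obs()['clock'],ctrl.close_job())"
```

```text
the job is handed in; nothing more can be done
12.5833 None
```

The meter is docked in its cradle: flat, screen up, tongue under the toe lip and heel under the catch. I let go and handed the job in at 12.6 s; no verdict came back.

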